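# Close the sweet drum with its twist-lock lid

## Task

Pluck the lid with the long bar grip out of its pocket in the sloping tray and close the sweet drum with it: set its two lugs into the slots of the collar, press it down against the sprung seal and turn it clockwise (seen from above) until it is locked fully home, then let go. The lid itself must push the steel indicator tab across, so keep the gripper off the tab; leave the other two lids in their pockets and the gift box and scoop where they are.

Things in the scene. Friction and masses are not known exactly. Their poses are not given: they have to be found in the camera images.
- bar_lid_center (a point): Lid to use, white, 64 mm high, 0.1-0.2 kg: flange 84 mm across, 6 thick; on it a bar grip 60 long (x), 16 thick (y), 32 high; below it a stem 40 across and 26 deep with two lugs in line with the bar, reaching 36 mm from the axis along +x and -x, 13 wide, spanning 13 to 21 mm below the flange's underside. Point: on the axis at the flange's top face; z: lid's axis, up. Lies in a tray pocket.
- tray: Fixed wooden tray, 310 mm wide (y); plate 118 mm long, 10 thick, sloping 25 degrees with its low edge to -x. Three square through pockets 74 mm wide, 100 apart along y; in each a lid's flange rests on the plate, its stem hanging through with 1 mm of play: it comes out freely only square to the plate. Origin on the table; the plate's top centre is 58 mm above it.
- drum: Fixed clear sweet drum, 128 mm across, 90 high; a bayonet collar stands on posts above it. Origin on its axis on the table, z up. Inside the mouth is a rubber seal on a spring: a lid's stem meets it with the flange 9 mm above the collar; it pushes back 1.2 N per mm. The lugs pass under the collar only with the flange within 3 mm of it (about 7 N). Let go unlocked, the lid rises to about 8 mm.
- mouth (a point): Centre of the aluminium collar's top face, 135 mm above the table; axes are the drum's. Collar 91 mm across, 10 thick, hole 48 across with two opposite slots 20 wide reaching 40 mm from the axis. The slots lie along the drum's x, but turned by an unknown angle up to 0.38 rad either way: look, or feel for them. Lugs resting beside the slots leave the flange's underside 21 mm above the collar.
- indicator (a joint): Steel tab below the collar, sticking out 18 mm; 0 rad as found. A lid in the slots, pressed down, turns clockwise from above by about 90 degrees to a firm stop (the other way is blocked); in the last 20 degrees a lug pushes the tab, to about 0.4 rad at the stop, where it stays. Locked and let go, the flange is 2 to 3 mm above the collar.
- knob_lid_center (a point): Bystander: lid with the same flange but a round knob 28 mm across and 28 mm high, no lugs. Point on its axis at the flange's top face, z along its axis. In another pocket; stays there.
- block_lid_center (a point): Bystander: lid with the same flange but a square block grip 26 mm wide and 24 mm high, no lugs. Point on its axis at the flange's top face, z along its axis. In another pocket; stays there.
- gift_box_center (a point): Bystander: cardboard gift box 85 x 85 x 70 mm, loose; point at its centre.
- scoop_grip (a point): Bystander: scoop with a wooden handle, 180 mm long, lying loose on the table along its x; point in its handle.
There are look-alikes about, which are no part of the job. Leave any orange or pink look-alike of the part that bears bar_lid_center alone.

How it is judged:
On the way, in this order (a step that is already met when the one before it is completed fails the run):
1. the bar lid is plucked clear of its pocket (height (world z) of bar_lid_center above 0.11 m), for 0.1 s.
2. its lugs have dropped into the collar's slots, the indicator still at its start (horizontal distance between bar_lid_center and mouth below 0.008 m and z of bar_lid_center in the frame of mouth below 0.02 m and angle between bar_lid_center's own z axis and vertical below 0.15 rad and value of joint indicator below 0.05 rad), for 0.1 s.
At the end, for the whole second after the job is handed in: The bar lid is level (0.08 rad), within 7 mm of the mouth's centre, its flange held within 5 mm of the collar, and turned home: indicator above 0.26 rad. The other two lids are within 20 mm, gift box and scoop within 30 mm, of where they were (horizontal distance between bar_lid_center and mouth below 0.007 m and z of bar_lid_center in the frame of mouth below 0.011 m and angle between bar_lid_center's own z axis and vertical below 0.08 rad and value of joint indicator above 0.26 rad and distance of each of knob_lid_center, block_lid_center from where it was at the start of the episode below 0.02 m and distance of each of gift_box_center, scoop_grip from where it was at the start of the episode below 0.03 m); the robot touches nothing.
It fails at once if the gripper or arm pushes the indicator tab (contact force between any of the fingers, the arm and indicator above 0.5 N).
It fails at once if another lid is pulled out of its pocket (distance of any of knob_lid_center, block_lid_center from where it was at the start of the episode above 0.03 m).
It fails at once if the gift box or the scoop is pushed away (distance of any of gift_box_center, scoop_grip from where it was at the start of the episode above 0.05 m).
It also fails if it takes over 67 s, if anything falls off the work surface, if the arm or the gripper's body presses on something with over 40 N, if the wrist force passes 120 N, or if a joint passes its speed limit or range.

## Robot

A 7-joint arm with a two-finger parallel gripper is mounted at the origin on the work surface. World frame = base frame: x ahead of the robot, y to its left, z up, the work surface at z = 0. Lengths are in m, angles in rad, forces in N, time in s.
With the tool pointing down it reaches from about 0.4 to 0.85 m from the base axis. Payload 10.4 kg.
Tool frame: the origin (TCP) lies at the very end of the fingers, on their centre line; the grasp point (between the pads) lies 19 mm behind it; z points along the fingers, y is the line along which they close (so a half turn about z gives the same grasp; the last joint's range is limited). The gripper opens to 87 mm and grips with 3 to 60 N. Pads are 19 mm wide; open, the fingers measure 117 mm over their backs; the gripper's body (75 mm by 190 mm) begins 51 mm behind the grasp point.
Start: joints at [-1.369, 0.332, -0.065, 1.46, 0.022, 1.35, -0.088], TCP at [0.139, 0.609, 0.223] pointing down, gripper open.
Joint ranges: [-2.6, 2.6], [-0.5, 2.12], [-1.47, 1.34], [0.16, 2.42], [-1.27, 4.41], [0.06, 2.06], [-2.6, 2.6]. Speed limits (rad/s): [2.22, 2.22, 2.79, 2.79, 3.14, 3.14, 3.14].

## Interface

Orientations are given as a unit quaternion [x, y, z, w].
In Python, from bench import * gives the robot as it stands.
- The arm moves only by the tool step_arm, never from a script. Its arguments are lists of equal length, an entry for each row: "delta_pos": the shift along the world's x, y, z in units of 25 mm (1.0 is 25 mm), a list of three; "turn": the turn about the world's z in units of 0.12 rad (1.0 is 0.12 rad). In form: {"delta_pos": [[tx, ty, tz], ...], "turn": [turn, ...]}. A call has 1 to 12 rows; each row shifts and turns the commanded pose from where the row before left it; what a row does not reach is not made up. A row lasts 1/10 s, in which the tool goes at most 50 mm and 8.59 degrees, less where a joint would pass 70% of its speed; a pose out of reach is approached as far as the arm can. A call with a number of a shift or a turn outside -1 to 1 is refused whole. A call with a gripper value outside its range is refused whole. "grip" is the closure, from 0 (fully open) to 1 (shut), set as the call begins (left out, the last holds). The fingers move at their own pace and stop on an object; "newtons" is the grip in N (left out, the last holds). Time passes only in rows, so rows that do not move let the fingers close. It gives the time, the measured TCP pose, the force, the opening and the grip force at its end, in the units of the state.
- read_state(): the state, without advancing time (a new reading comes with each control period).
- camera(name): name is "scene" or "top" or "wrist"; returns a dict with "image" (400x640x3 uint8, red, green, blue), "z_map" (400x640 float32, m along the optical axis (not along the pixel's ray), 0 where there is no reading), "mtx" (3x3 intrinsics, pixels), "view" (4x4, takes a point from world to camera coordinates). Camera axes: x right, y up, looking along -z (the intrinsics and any distortion apply to the point x, -y, -z); pixel columns grow to the right and rows downward; lengths in m; the calibration is good to about 2 mm. A picture is of the moment at which its call begins.
- close_job(): hands the job in; it is judged then, once.
The state is a dict: "time": time; "joint_positions": joint angles; "joint_vel": joint speeds; "joint_torque": joint torques, N m; "ee_pos": TCP position; "eef_rot": TCP orientation; "ft_force": force on the tool from outside, world axes, zero at the start; "torque": the same for the moment, N m; "width": finger opening in m; "grip_force": force on a finger pad.
Only numpy, scipy, OpenCV 4.12 (cv2) and the standard library are available. Lean on these libraries where they do the work, as an engineer would, in place of code of your own. Each camera call takes 0.05 s, during which the arm holds its last target. There are 200 camera calls.

## Working session

There is one attempt and no reset: what is moved stays moved. The work goes in short steps, Python scripts to look and compute and a tool call to move; the robot and the scene stay as the last step left them, time stands still between calls to the robot, and variables do not carry over. Pictures are saved under pics/ and viewed, at most 10 in all, crops included, and the job is handed in when it is done.

Besides the shell and the picture viewer there is one more tool, called after "Emit:" as a command line: name --pt "numbers of a row" for each row, then --argument value for the rest. step_arm: Moves the arm, as the interface text tells. Shifts and turns lie within -1 to 1; 1 stands for 25 mm of shift or 0.12 rad of turn. Its arguments: {"type":"object","properties":{"delta_pos":{"type":"array"},"turn":{"type":"array"},"grip":{"type":"number"},"newtons":{"type":"number"}},"required":["delta_pos","turn"]}

```bash
mkdir -p pics; cat > h.py <<'E'
from bench import *
import numpy as np, cv2
def snap(n,f):
    c=camera(n); cv2.imwrite(f'pics/{f}.png',c['image'][:,:,::-1]); np.savez(f'pics/{f}.npz',**c); return c
def load(f): return dict(np.load(f'pics/{f}.npz'))
def pt(c,u,v,z=None):
    z=c['z_map'][int(v),int(u)] if z is None else z
    K=c['mtx']; p=np.array([(u-K[0,2])/K[0,0]*z,-(v-K[1,2])/K[1,1]*z,-z,1])
    return (np.linalg.inv(c['view'])@p)[:3]
def crop(f,x,y,w,h,k,o):
    i=cv2.imread(f'pics/{f}.png')[y:y+h,x:x+w]; cv2.imwrite(f'pics/{o}.png',cv2.resize(i,None,fx=k,fy=k,interpolation=cv2.INTER_CUBIC))
def cloud(c):
    v,u=np.mgrid[0:400,0:640]; z=c['z_map']; K=c['mtx']
    p=np.stack([(u-K[0,2])/K[0,0]*z,-(v-K[1,2])/K[1,1]*z,-z,np.ones_like(z)],-1)
    return (p@np.linalg.inv(c['view']).T)[...,:3]
E
python3 - <<'E'
from h import *
snap('top','t0'); snap('scene','s0'); s=read_state()
print(s['time'],s['ee_pos'],s['eef_rot'],s['ft_force'],s['width'])
E
```

```text
0.1 [0.13925711 0.60892933 0.22183486] [ 1.12124102e-01  9.93694009e-01 -6.33966431e-04 -2.61633924e-05] [-0.91172312 -0.26659479  0.1650354 ] 0.08722538607436431
```

View pics/t0.png

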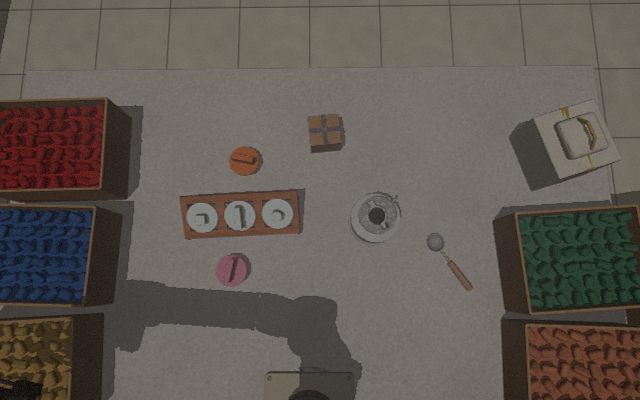

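View pics/s0.png

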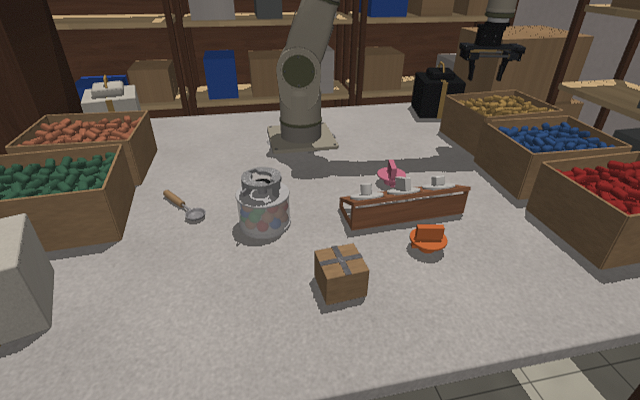

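The top view shows three bar-grip candidates: white at (240,215) in the tray's middle pocket, orange at (245,160) and pink at (231,270). The white one fits, since it is white and in a pocket. Its neighbours at (202,217) and (277,213) should be the block and knob. The drum is at (377,217). I'll confirm with an enlarged crop.

```bash
python3 - <<'E'
from h import *
crop('t0',175,150,130,130,4,'c1'); a=cv2.imread('pics/c1.png'); crop('t0',335,175,85,85,6,'c2'); b=cv2.imread('pics/c2.png')
cv2.imwrite('pics/c3.png',np.hstack([cv2.resize(a,(400,400)),cv2.resize(b,(400,400))]))
c=load('t0')
for n,(u,v) in dict(bar=(240,212),flangeL=(230,216),flR=(250,216),block=(202,217),knob=(278,213),drum=(377,217),collar=(377,200)).items(): print(n,pt(c,u,v).round(4))
print(c['mtx'][0,0])
P=cloud(c)
for nm,(u0,u1,v0,v1) in dict(bar=(220,262,192,240)).items():
    np.set_printoptions(linewidth=250,precision=3,suppress=True)
    print((P[194:238:2,224:258:2,2]*1000).astype(int))
print((P[182:248:3,346:410:2,2]*1000).astype(int))
E
```

```text
bar [0.5255 0.1737 0.0904]
flangeL [0.519  0.2049 0.0662]
flR [0.5185 0.1519 0.066 ]
block [0.5134 0.2721 0.0896]
knob [0.5217 0.0748 0.0926]
drum [ 0.505  -0.177   0.1202]
collar [ 0.5456 -0.1764  0.1348]
418.9824578760683
[[ 84  86  86  86  81  83  83  80  84  85  83  83  84  83  81  83  81]
 [ 82  81  80  81  80  81  84  81  82  79  80  82  80  78  81  77  78]
 [ 81  78  77  77  79  79  78  78  78  75  82  81  81  76  78  77  76]
 [ 76  75  78  73  77  75  73  78  79  75  74  71  74  76  74  72  75]
 [ 74  72  16  11  79  79  77  83  77  79  78  78   0   3   4  74  72]
 [ 71   3   3  78  75  78  78  80  78  76  75  79  75  -1   2  71  71]
 [ 70   0  77  76  76  75  90  87  86  75  76  73  74  72  -1  69  66]
 [ 62  70  72  72  71 105 104 104  88  73  75  70  76  74  72  62  68]
 [ 65  69  67  72  72 102 101 105  88  71  71  68  69  68  69  62  64]
 [ 65  71  67  71  69 103 102  97  90  72  69  66  65  68  66  65  62]
 [ 67  65  69  63  70  98  95  98  92  66  65  67  66  66  59  64  55]
 [ 64  67  65  66  64  96  95  97  91  64  58  62  64  65  62  62  53]
 [ 61  64  63  58  58  9
[... 3573 characters left out ...]
4   93   92   -6    1    0    1    1   -1    0]
 [   3   -2    0    0   11   31   55   91   94   92   90   92   93   89   95   90   92   91   90   87   92   93   90    1   -2    1    0    4    2    1    0    1]
 [   2    0   -1    0    6   -1   11   43   60   90   92   91   91   93   91   93   91   91   94   91   88    0   -2    2    0    3    0   -1    0   -3   -2   -2]
 [   3    0   -1    0   -1   -2    0    0   10   25   32   45   61   60   65   90   50   36   11    0   -1    0   -3    0    0    0    1    2   -2    1    0    1]
 [   0    0    3    1    2    0    0    1   -3   -1    3   -2    0    3    0    0    0    1   -1    1    0    2   -2    0    0   -2    0    1    0   -3    0   -2]]
```

View pics/c3.png

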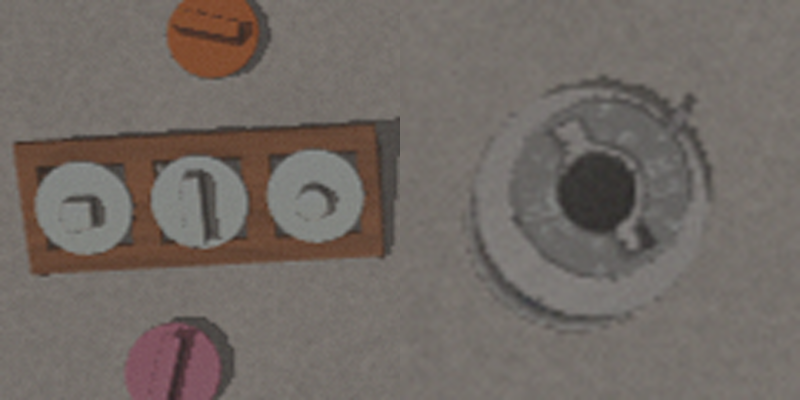

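Confirmed: the white lid in the middle pocket has the long bar (crop x≈205, y≈205), with the block lid to its left and the knob lid to its right. The collar slots run from upper left (567,133) to lower right (635,238) in the crop. The tab sits at (688,103), to the upper right.

```bash
cat > m0.py <<'E'
from h import *
np.set_printoptions(precision=4,suppress=True)
c=load('t0'); P=cloud(c)
# tray plate: plane fit over wood pixels in tray bbox
R=P[190:240,180:302].reshape(-1,3); I=c['image'][190:240,180:302].reshape(-1,3).astype(int)
w=(I[:,0]-I[:,2]>30)&(R[:,2]>.02)
A=R[w]
for _ in range(3):
    m=A.mean(0); n=np.linalg.svd(A-m)[2][2]; n*=np.sign(n[2]); A=A[abs((A-m)@n)<.006]
print('plate',m,n,np.degrees(np.arccos(n[2])),'yaw of up-slope',np.arctan2(-n[1],-n[0]), len(A))
# bar top: height over plate: flange 6 + 32 = 38
B=P[196:238,222:260].reshape(-1,3); d=(B-m)@n
t=B[(d>.031)&(d<.045)]; print('bar top',t.mean(0),len(t), 'h',((t-m)@n).mean())
e=t-t.mean(0); ax=np.linalg.svd(e)[2][0]; ax*=np.sign(ax[0]); print('bar axis',ax,'yaw',np.arctan2(ax[1],ax[0]),'len',np.ptp(e@ax))
f=B[(d>.002)&(d<.010)]; print('flange mean',f.mean(0))
# tray sides
tc=A[:,:2]; print('wood minAreaRect',cv2.minAreaRect(tc.astype(np.float32)*1000))
# collar
Q=P[180:250,340:415].reshape(-1,3)
k=Q[(Q[:,2]>.127)&(Q[:,2]<.143)]
(cx,cy),r=cv2.minEnclosingCircle((k[:,:2]*1000).astype(np.float32)); print('collar enc',cx,cy,r)
# disc low-level: upper drum fit
h=Q[(Q[:,2]>.1)&(Q[:,2]<.127)]
ctr=np.array([cx,cy])/1000
rad=np.hypot(*(Q[:,:2]-ctr).T)
s=Q[(rad>.028)&(rad<.037)&(Q[:,2]<.1)]; a=np.arctan2(*(s[:,:2]-ctr).T[::-1])
print('slot angle',0.5*np.angle(np.exp(2j*a).mean()), len(s), np.sort(a)[::4])
E
python3 m0.py
```

```text
plate [0.5241 0.1785 0.0596] [-0.4836 -0.0202  0.8751] 28.946336100890786 yaw of up-slope 0.0417635558031453 99
bar top [0.5076 0.1803 0.0932] 145 h 0.03730708396118535
bar axis [0.904  0.047  0.4249] yaw 0.0519421012661459 len 0.05913312131643228
flange mean [0.5101 0.1796 0.0579]
wood minAreaRect ((523.7333984375, 181.18814086914062), (12.043211936950684, 306.90557861328125), 1.4772541522979736)
collar enc 513.2303466796875 -179.19325256347656 52.50985336303711
slot angle 0.46955804931638334 44 [-2.863  -2.7692 -2.6833 -2.5876 -2.4866  0.1691  0.279   0.3752  0.4416
  0.5599  0.6492]
```

Emit:
step_arm --pt "0.7 -0.86 0" --pt "0.7 -0.86 0" --pt "0.7 -0.86 0" --pt "0.7 -0.86 0" --pt "0.7 -0.86 0" --pt "0.7 -0.86 0" --pt "0.7 -0.86 0" --pt "0.7 -0.86 0" --pt "0.7 -0.86 0" --pt "0.7 -0.86 0" --turn '[0.23,0.23,0.23,0.23,0.23,0.23,0.23,0.23,0.23,0.23]' --grip 0

```text
time: 1.1
ee_pos: [0.3148, 0.3932, 0.2223]
eef_rot: [-0.026, 1.0, -0.0, -0.0]
ft_force: [0.3, -0.3, 0.0]
width: 0.0871
grip_force: 0.0
```

Emit:
step_arm --pt "0.7 -0.86 0" --pt "0.7 -0.86 0" --pt "0.7 -0.86 0" --pt "0.7 -0.86 0" --pt "0.7 -0.86 0" --pt "0.7 -0.86 0" --pt "0.7 -0.86 0" --pt "0.7 -0.86 0" --pt "0.7 -0.86 0" --pt "0.5 -0.86 0" --pt "0 0 0" --pt "0 0 0" --turn '[0,0,0,0,0,0,0,0,0,0,0,0]'

```text
time: 2.3
ee_pos: [0.4841, 0.1791, 0.2223]
eef_rot: [-0.025, 1.0, -0.0, -0.0]
ft_force: [0.5, 0.4, -0.3]
width: 0.0871
grip_force: 0.0
```

```bash
python3 - <<'E'
from h import *
c=snap('wrist','w1'); s=read_state(); print(s['time'],s['ee_pos'],s['eef_rot'],s['joint_positions'])
E
```

```text
2.35 [0.48377591 0.17992768 0.22228793] [-2.58739921e-02  9.99665138e-01  8.56708667e-05 -3.74616068e-04] [-0.75444505  0.08516814  0.33044898  1.76233465 -0.02911957  1.29941073
  1.20526655]
```

View pics/w1.png

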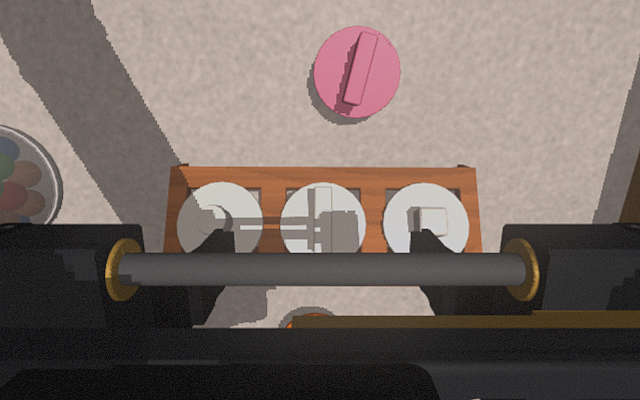

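The wrist view shows the bar lid at (322,220), partly shaded by the gripper, with the knob lid at (220,218) and the block lid at (427,220). Pink is outside the tray at (357,72).

```bash
python3 - <<'E'
from h import *
np.set_printoptions(precision=4,suppress=True)
c=load('w1'); P=cloud(c)
a=np.radians(25)
# plate wood points
R=P[165:250,165:480].reshape(-1,3); I=c['image'][165:250,165:480].reshape(-1,3).astype(int)
A=R[(I[:,0]-I[:,2]>45)&(R[:,2]>.02)&(R[:,2]<.09)]
for _ in range(4):
    m=A.mean(0); n=np.linalg.svd(A-m)[2][2]; n*=np.sign(n[2]); A=A[abs((A-m)@n)<.004]
print('plate',m,n,np.degrees(np.arccos(n[2])),np.arctan2(-n[1],-n[0]),len(A))
B=P[183:252,278:368].reshape(-1,3); d=(B-m)@n
f=B[(d>.003)&(d<.009)&(B[:,2]<.2)]; t=B[(d>.033)&(d<.043)]
print('flange h',np.median((f-m)@n),len(f),'bar h',np.median((t-m)@n),len(t),'top mean',t.mean(0),'bbox',t.min(0),t.max(0))
e=t-t.mean(0); ax=np.linalg.svd(e)[2][0]; ax*=np.sign(ax[0]); print('axis',ax,'yaw',np.arctan2(ax[1],ax[0]),'len',np.ptp(e@ax))
for v in range(186,250,8):
    r=P[v,278:368]; dd=(r-m)@n; g=r[(dd>.033)&(dd<.043)]
    if len(g): print(v,g[:,0].mean(),g[:,1].min(),g[:,1].max(),g[:,2].mean())
E
```

```text
plate [0.4957 0.1816 0.0439] [-0.4231 -0.02    0.9059] 25.059643278964252 0.0471902763392225 10113
flange h 0.005989926665202672 3840 bar h 0.0378417485561507 1206 top mean [0.508  0.1812 0.0914] bbox [0.481  0.1724 0.0767] [0.5345 0.19   0.1044]
axis [0.9054 0.0365 0.4229] yaw 0.040285086743698885 len 0.05817798488429214
186 0.48133046257798756 0.1733202106396798 0.18583218376761976 0.07855567873077711
194 0.48785197115377865 0.1727836277944577 0.18795839431516712 0.08198173245746543
202 0.49443751683942505 0.17315026694866656 0.18822495683653157 0.08492709215110988
210 0.5009505976743472 0.17351833683712597 0.18852822401628405 0.08791711809018449
218 0.5073114680537895 0.17388375479558785 0.18884594162932333 0.09119811388678345
226 0.5137516940818982 0.17424086195097313 0.18916844644327413 0.09400066091720459
234 0.5200196207624138 0.17371603170485622 0.1894410705979976 0.09719325304276234
242 0.5263727761995316 0.17407002979597108 0.1896927104545901 0.09990228579600657
```

Emit:
step_arm --pt "0.5 0.06 -0.6" --pt "0.57 0 -0.8" --pt "0 0 -0.8" --pt "0 0 -0.8" --pt "0 0 -0.8" --pt "0 0 -0.8" --pt "0 0 -0.6" --pt "0 0 -0.5" --pt "0 0 -0.5" --pt "0 0 0" --pt "0 0 0" --turn '[-0.08,0,0,0,0,0,0,0,0,0,0]'

```text
time: 3.45
ee_pos: [0.5111, 0.181, 0.0678]
eef_rot: [-0.021, 1.0, 0.0, 0.0]
ft_force: [0.3, -0.0, 0.5]
width: 0.0868
grip_force: 0.0
```

Emit:
step_arm --pt "0 0 0" --pt "0 0 0" --pt "0 0 0" --pt "0 0 0" --pt "0 0 0" --pt "0 0 0" --pt "0 0 0" --pt "0 0 0" --turn '[0,0,0,0,0,0,0,0]' --grip 1 --newtons 20

```text
time: 4.25
ee_pos: [0.5111, 0.1808, 0.0676]
eef_rot: [-0.021, 1.0, 0.0, 0.0]
ft_force: [0.8, -0.3, -0.0]
width: 0.031
grip_force: 0.0
```

Emit:
step_arm --pt "0 0 0" --pt "0 0 0" --pt "0 0 0" --pt "0 0 0" --pt "0 0 0" --turn '[0,0,0,0,0]'

```text
time: 4.75
ee_pos: [0.511, 0.1808, 0.0675]
eef_rot: [-0.021, 1.0, 0.0, -0.0]
ft_force: [-1.1, 0.5, -0.6]
width: 0.0159
grip_force: 20.0
```

Emit:
step_arm --pt "-0.084 -0.004 0.181" --pt "-0.084 -0.004 0.181" --pt "-0.084 -0.004 0.181" --turn '[0,0,0]'

```text
time: 5.05
ee_pos: [0.5045, 0.1805, 0.0816]
eef_rot: [-0.021, 1.0, 0.0, -0.0]
ft_force: [0.2, 0.3, -1.2]
width: 0.0156
grip_force: 20.0
```

Emit:
step_arm --pt "-0.084 -0.004 0.181" --pt "-0.084 -0.004 0.181" --pt "-0.084 -0.004 0.181" --pt "-0.084 -0.004 0.181" --pt "-0.17 -0.008 0.362" --pt "-0.17 -0.008 0.362" --pt "-0.17 -0.008 0.362" --pt "0 0 0.8" --pt "0 0 0.8" --pt "0 0 0.8" --pt "0 0 0.8" --pt "0 0 0.0" --turn '[0,0,0,0,0,0,0,0,0,0,0,0]'

```text
time: 6.25
ee_pos: [0.4847, 0.18, 0.2095]
eef_rot: [-0.021, 1.0, 0.001, 0.002]
ft_force: [0.8, 0.1, -1.1]
width: 0.016
grip_force: 20.0
```

```bash
python3 - <<'E'
from h import *
c=snap('scene','s1'); crop('s1',340,110,160,120,5,'s1c')
E
```

```text
(no output)
```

View pics/s1c.png

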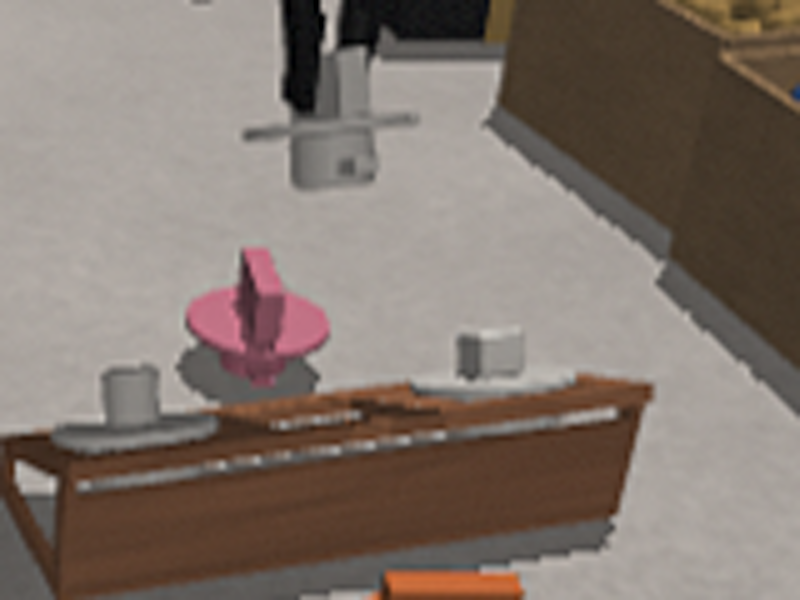

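Emit:
step_arm --pt "0.2 -0.8 0.3" --pt "0.3 -0.9 0.3" --pt "0.3 -0.9 0.3" --pt "0.3 -0.9 0.3" --pt "0.3 -0.9 0.3" --pt "0.3 -0.9 0.3" --pt "0.3 -0.9 0.2" --pt "0.3 -0.9 0" --pt "0.3 -0.9 0" --turn '[0,0,0,0,0,0,0,0,0]' --newtons 6

```text
time: 7.2
ee_pos: [0.5483, -0.0214, 0.2554]
eef_rot: [-0.021, 1.0, -0.0, -0.001]
ft_force: [-0.0, 1.0, -1.2]
width: 0.016
grip_force: 6.0
```

Emit:
step_arm --pt "0.3 -0.9 0" --pt "0.3 -0.9 0" --pt "0.3 -0.9 0" --pt "0.3 -0.9 0" --pt "0.4 -0.9 0" --pt "0.4 -0.9 0" --pt "0 -0.8 0" --pt "0 0 0" --pt "0 0 0" --pt "0 0 0" --turn '[0,0,0,0,0,0,0,0,0,0]' --newtons 4

```text
time: 8.2
ee_pos: [0.5985, -0.1742, 0.2557]
eef_rot: [-0.021, 1.0, 0.0, -0.0]
ft_force: [0.5, 0.5, -1.3]
width: 0.0162
grip_force: 4.0
```

```bash
python3 - <<'E'
from h import *
np.set_printoptions(precision=4,suppress=True)
c=snap('wrist','w2'); d=snap('scene','s2'); s=read_state(); print(s['time'],s['ee_pos'],s['eef_rot'],s['width'],s['grip_force'],s['ft_force'],s['joint_positions'])
K=d['mtx']; 
p=d['view']@np.r_[s['ee_pos'],1]; u,v=K[0,2]+K[0,0]*p[0]/-p[2],K[1,2]+K[1,1]*p[1]/p[2]; print(u,v)
x,y=int(u)-60,int(v)-55; crop('s2',x,y,120,120,4,'a'); a=cv2.resize(cv2.imread('pics/a.png'),(300,300))
cv2.imwrite('pics/m2.png',np.hstack([cv2.resize(c['image'][:,:,::-1],(480,300)),a]))
E
```

```text
8.3 [ 0.5987 -0.1743  0.2562] [-0.0216  0.9998  0.0003 -0.0001] 0.015873939728461788 3.999609004240483 [-0.4474 -0.847  -0.9444] [-0.259   0.3477  0.6159  1.4432 -0.2012  1.4144  1.9739]
259.39033072529594 143.27559896095545
```

View pics/m2.png

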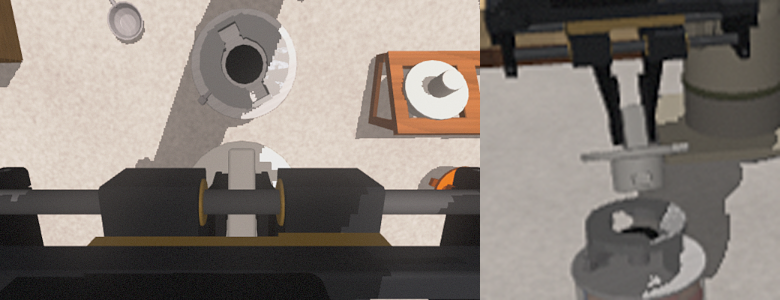

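The wrist view shows the collar clearly: slots at (228,35) and (258,97), tab at (204,99). The lid is held at about (240,165) and still tilted. Next I'll measure the collar, slot angle and lid tilt.

```bash
cat > m2.py <<'E'
from h import *
from scipy.optimize import least_squares
np.set_printoptions(precision=4,suppress=True)
c=load('w2'); P=cloud(c)
Q=P[0:180,240:410].reshape(-1,3)
k=Q[(Q[:,2]>.129)&(Q[:,2]<.141)]; print('collar z',np.median(k[:,2]),len(k))
# outer edge points: per-angle max radius
c0=k[:,:2].mean(0)
def fit(sel,c0):
    for _ in range(4):
        r=np.hypot(*(k[:,:2]-c0).T); a=np.arctan2(*(k[:,:2]-c0).T[::-1]); b=np.round(a/0.12)
        pts=[]
        for q in np.unique(b):
            i=np.where(b==q)[0]; pts.append(k[i[sel(r[i])],:2])
        pts=np.array(pts)
        f=least_squares(lambda p:np.hypot(*(pts-p[:2]).T)-p[2],[*c0,.045],loss='soft_l1',f_scale=.0005); c0=f.x[:2]
    return f.x
o=fit(np.argmax,c0); i=fit(np.argmin,o[:2]); print('outer',o,'inner',i)
ctr=o[:2]
r=np.hypot(*(Q[:,:2]-ctr).T); s=Q[(r>.0285)&(r<.037)&(Q[:,2]<.122)]
a=np.arctan2(*(s[:,:2]-ctr).T[::-1])
g=a[abs(a)<1.2]; h=np.mod(a[abs(a)>1.8],2*np.pi)-np.pi
print('slot means',g.mean(),h.mean(),'bounds',np.percentile(g,[3,97]),np.percentile(h,[3,97]),len(g),len(h))
# seen from camera, slot floor parallax: use collar pixels instead
kr=np.hypot(*(k[:,:2]-ctr).T); kk=k[(kr>.029)&(kr<.036)]; ka=np.sort(np.arctan2(*(kk[:,:2]-ctr).T[::-1])); d=np.diff(np.r_[ka,ka[0]+2*np.pi])
for j in np.argsort(d)[-3:]: print('gap',ka[j],d[j],'mid',ka[j]+d[j]/2)
# lid flange + bar in hand
L=P[180:250,240:400].reshape(-1,3); L=L[(L[:,2]>.19)&(L[:,0]>.5)]; print(len(L))
z=P[185:252:4,315,:]; print(z)
s=load('s2'); S=cloud(s)
T=S.reshape(-1,3); T=T[(abs(T[:,0]-.6)<.06)&(abs(T[:,1]+.174)<.06)&(T[:,2]>.18)&(T[:,2]<.30)]
for yy in np.arange(-.23,-.12,.01):
  q=T[abs(T[:,1]-yy)<.005]; 
  if len(q): print(round(yy,3),len(q),q.min(0),q.max(0))
E
python3 m2.py
```

```text
collar z 0.13389927381179795 7567
outer [ 0.5101 -0.1751  0.0464] inner [ 0.5102 -0.1751  0.0244]
slot means 0.5742560213494854 0.37221493358200736 bounds [0.2685 0.853 ] [-0.4491  0.7965] 223 290
gap 0.0439823939167819 0.022539061691667257 mid 0.055251924762615534
gap 0.22630867847131703 0.5764674175247237 mid 0.514542387233679
gap -2.902035731660152 0.5813851841127033 mid -2.6113431396038003
7631
[[ 0.6183 -0.1811 -0.0009]
 [ 0.5723 -0.1787  0.2333]
 [ 0.5744 -0.1786  0.2341]
 [ 0.5691 -0.1782  0.2651]
 [ 0.5703 -0.1781  0.2676]
 [ 0.5715 -0.178   0.2699]
 [ 0.5734 -0.178   0.2696]
 [ 0.5751 -0.1779  0.2702]
 [ 0.5766 -0.1778  0.2712]
 [ 0.5785 -0.1777  0.2711]
 [ 0.5801 -0.1777  0.2718]
 [ 0.5814 -0.1776  0.2733]
 [ 0.5829 -0.1775  0.2743]
 [ 0.5848 -0.1774  0.2741]
 [ 0.5862 -0.1773  0.2753]
 [ 0.5876 -0.1773  0.2764]
 [ 0.5895 -0.1772  0.2763]]
-0.21 17 [ 0.6131 -0.2148  0.2487] [ 0.6369 -0.2051  0.261 ]
-0.2 19 [ 0.6363 -0.2049  0.2584] [ 0.6441 -0.1956  0.2665]
-0.19 158 [ 0.5893 -0.1947  0.2235] [ 0.6484 -0.185   0.3   ]
-0.18 197 [ 0.6037 -0.1849  0.2308] [ 0.6541 -0.1751  0.2999]
-0.17 189 [ 0.5941 -0.175   0.2297] [ 0.6534 -0.165   0.2978]
-0.16 181 [ 0.6    -0.165   0.2275] [ 0.6494 -0.155   0.2997]
-0.15 33 [ 0.6057 -0.155   0.2283] [ 0.6474 -0.1455  0.2986]
-0.14 15 [ 0.6252 -0.1439  0.2546] [ 0.6384 -0.135   0.2643]
-0.13 4 [ 0.6203 -0.135   0.2527] [ 0.6268 -0.1325  0.2595]
```

Collar centre is (0.510, -0.175) with the slots at about 0.52 rad. The lid is still tilted about 0.4 rad in the grip, so I'll level it by nudging its high-side lug against the collar's rim on the base side, well away from the tab.

Emit:
step_arm --pt "-0.8 -0.02 0" --pt "-0.8 -0.02 0" --pt "-0.8 -0.02 0" --pt "-0.8 -0.02 0" --pt "-0.8 -0.02 0" --pt "-0.8 -0.02 0" --pt "-0.8 0 0" --pt "-0.8 0 0" --pt "-0.8 0 0" --pt "-0.8 0 0" --pt "-0.2 0 0" --pt "0 0 0" --turn '[0,0,0,0,0,0,0,0,0,0,0,0]' --newtons 6

```text
time: 9.5
ee_pos: [0.3937, -0.1781, 0.2567]
eef_rot: [-0.021, 1.0, 0.0, 0.001]
ft_force: [0.7, -0.0, -1.1]
width: 0.0158
grip_force: 6.0
```

Emit:
step_arm --pt "0 0 -0.8" --pt "0 0 -0.8" --pt "0 0 -0.8" --pt "0 0 -0.8" --pt "0 0 -0.8" --pt "0 0 -0.35" --pt "0 0 0" --pt "0 0 0" --turn '[0,0,0,0,0,0,0,0]'

```text
time: 10.3
ee_pos: [0.3943, -0.1786, 0.1483]
eef_rot: [-0.021, 1.0, -0.0, 0.0]
ft_force: [-0.4, -1.0, -1.9]
width: 0.0161
grip_force: 6.0
```

Emit:
step_arm --pt "0.2 0 0" --pt "0.2 0 0" --pt "0.2 0 0" --pt "0.1 0 0.04" --pt "0.1 0 0.06" --pt "0.1 0 0.06" --turn '[0,0,0,0,0,0]'

```text
time: 10.9
ee_pos: [0.4165, -0.1785, 0.1518]
eef_rot: [-0.021, 1.0, 0.0, 0.0]
ft_force: [-0.6, 0.1, -1.2]
width: 0.0159
grip_force: 6.0
```

Emit:
step_arm --pt "0.1 0 0.06" --pt "0.1 0 0.06" --pt "0.1 0 0.07" --pt "0.1 0 0.07" --pt "0.1 0 0.06" --pt "0 0 0" --pt "0 0 0" --turn '[0,0,0,0,0,0,0]'

```text
time: 11.6
ee_pos: [0.4287, -0.1784, 0.1598]
eef_rot: [-0.021, 1.0, 0.0, 0.0]
ft_force: [-4.6, 0.9, 3.9]
width: 0.0161
grip_force: 6.0
```

```bash
cat > tilt.py <<'E'
from h import *
import sys
np.set_printoptions(precision=4,suppress=True)
s=read_state(); print(s['time'],s['ee_pos'],s['ft_force'],s['width'],s['joint_positions'][6])
c=snap('wrist',sys.argv[1]); P=cloud(c); G=s['ee_pos']+[0,0,.019]
q=s['eef_rot']; yaw=2*np.arctan2(q[1],q[0])-np.pi; ax=np.array([np.cos(yaw),np.sin(yaw)])  # tool x line
L=P.reshape(-1,3); e=L[:,:2]-G[:2]; a=e@ax; b=e@[-ax[1],ax[0]]
for nm,lo,hi,bb in (('bar',-.005,.014,.006),('flange',-.045,-.012,.04)):
    m=(abs(b)<bb)&(a<-.008)&(a>-.045)&(L[:,2]-G[2]>lo)&(L[:,2]-G[2]<hi)
    if m.sum()>20:
        f=np.polyfit(a[m],L[m,2]-G[2],1); r=L[m,2]-G[2]-np.polyval(f,a[m]); g=abs(r)<.003; f=np.polyfit(a[m][g],(L[m,2]-G[2])[g],1); print(nm,m.sum(),'slope',f[0],'z over grasp pt',f[1])
print('yaw',yaw)
E
python3 tilt.py w3
```

```text
11.6 [ 0.4287 -0.1784  0.1598] [-4.5548  0.9424  3.8812] 0.01606586233751329 1.9180333934972726
bar 1506 slope 0.29662896272417066 z over grasp pt 0.006156715366861058
flange 4294 slope 0.2925820347059884 z over grasp pt -0.027192781823723373
yaw 0.04169428313519674
```

Emit:
step_arm --pt "0 0 0.06" --pt "0.09 0 0.07" --pt "0.09 0 0.07" --pt "0.09 0 0.06" --pt "0.09 0 0.06" --pt "0.09 0 0.05" --pt "0.09 0 0.05" --pt "0.09 0 0.04" --pt "0 0 0" --turn '[0,0,0,0,0,0,0,0,0]'

```text
time: 12.55
ee_pos: [0.4448, -0.1785, 0.1713]
eef_rot: [-0.021, 1.0, -0.0, 0.0]
ft_force: [-1.2, 1.2, -0.0]
width: 0.0159
grip_force: 6.0
```

```bash
python3 tilt.py w4
```

```text
12.55 [ 0.4448 -0.1785  0.1713] [-1.1669  1.2407 -0.0029] 0.015939868553317294 1.9246803274669033
bar 1481 slope 0.017347097226971926 z over grasp pt 0.005732913364137836
flange 6629 slope -0.044955614080330816 z over grasp pt -0.027273808303863122
yaw 0.04173218261548017
```

Emit:
step_arm --pt "-0.1 0 0.4" --pt "0 0 0.8" --pt "0 0 0.8" --pt "0.5 0 0" --pt "0.5 0 0" --pt "0.5 0.04 0" --pt "0.5 0.05 0" --pt "0.5 0.05 0" --pt "0.21 0 0" --pt "0 0 0" --pt "0 0 0" --turn '[0,0,0,0.7,0.7,0.7,0.7,0.7,0.5,0,0]' --newtons 25

```text
time: 13.7
ee_pos: [0.5094, -0.1753, 0.2216]
eef_rot: [-0.257, 0.966, -0.0, 0.0]
ft_force: [-0.2, -0.6, -1.8]
width: 0.016
grip_force: 25.0
```

```bash
python3 tilt.py w5; python3 - <<'E'
from h import *
c=load('w5'); cv2.imwrite('pics/w5.png',c['image'][:,:,::-1]); s=read_state(); print(s['joint_positions'])
# flange top circle centre check
P=cloud(c).reshape(-1,3); G=s['ee_pos']; z=G[2]+.019-.027
k=P[(abs(P[:,2]-z)<.006)&(np.hypot(*(P[:,:2]-G[:2]).T)<.06)][:,:2]
(a,b),r=cv2.minEnclosingCircle((k*1000).astype(np.float32)); print(a,b,r,len(k))
E
```

```text
13.7 [ 0.5094 -0.1753  0.2216] [-0.2138 -0.6472 -1.7889] 0.016000950158481714 2.419814167907523
bar 1473 slope 0.01313380149393232 z over grasp pt 0.005624017421108965
flange 6607 slope -0.045534026441968904 z over grasp pt -0.027290749175545793
yaw 0.5193245636350925
[-0.32373923  0.14759028  0.63448974  1.72237815 -0.09070661  1.3009014
  2.42000475]
508.4274597167969 -175.4501495361328 41.674293518066406 6652
```

View pics/w5.png

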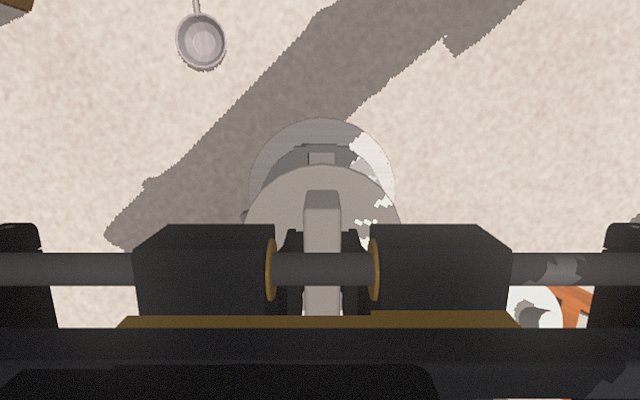

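The wrist view shows the slot end at (321,157), right in line with the bar at (322,200), and the lid level. Descending now.

Emit:
step_arm --pt "0.05 0 -0.6" --pt "0 0 -0.6" --pt "0 0 -0.4" --pt "0 0 -0.2" --pt "0 0 -0.2" --pt "0 0 -0.2" --pt "0 0 -0.2" --pt "0 0 0" --turn '[0,0,0,0,0,0,0,0]'

```text
time: 14.55
ee_pos: [0.5106, -0.1749, 0.1606]
eef_rot: [-0.258, 0.966, 0.0, -0.0]
ft_force: [0.1, 1.0, -1.6]
width: 0.0161
grip_force: 25.0
```

Emit:
step_arm --pt "0 0 -0.1" --pt "0 0 -0.1" --pt "0 0 -0.1" --pt "0 0 -0.1" --pt "0 0 0" --pt "0 0 0" --turn '[0,0,0,0,0,0]' --newtons 45

```text
time: 15.15
ee_pos: [0.5111, -0.1751, 0.1517]
eef_rot: [-0.258, 0.966, -0.0, 0.0]
ft_force: [-1.8, 0.7, 5.6]
width: 0.0157
grip_force: 45.0
```

Emit:
step_arm --pt "0 0 -0.04" --pt "0 0 -0.04" --pt "0 0 0" --pt "0 0 0" --turn '[0,0,0,0]'

```text
time: 15.55
ee_pos: [0.5111, -0.1753, 0.1504]
eef_rot: [-0.258, 0.966, 0.0, 0.001]
ft_force: [-5.4, 0.3, 13.9]
width: 0.0158
grip_force: 45.0
```

Emit:
step_arm --pt "0 0 0" --pt "0 0 0" --pt "0 0 0" --pt "0 0 0" --pt "0 0 0" --pt "0 0 0" --turn '[-0.4,-0.4,-0.4,-0.4,-0.4,0]'

```text
time: 16.15
ee_pos: [0.5116, -0.1743, 0.1501]
eef_rot: [-0.14, 0.99, 0.0, 0.001]
ft_force: [-2.8, 3.1, 9.0]
width: 0.0159
grip_force: 45.0
```

```bash
python3 tilt.py w6; python3 -c "
from h import *;s=read_state();print(s['torque'],s['joint_positions'])"
```

```text
16.15 [ 0.5116 -0.1743  0.1501] [-2.7763  3.1086  9.0073] 0.015910857598933275 2.2257989978729182
bar 1479 slope 0.026294565926570083 z over grasp pt 0.005729514447068686
flange 8522 slope 0.03696968535025352 z over grasp pt -0.02591644781727852
yaw 0.2807663984765796
[0.95980625 0.19822352 0.12168514] [-0.3304628   0.22226343  0.65635636  1.81134952 -0.14929113  1.15597086
  2.22697769]
```

Emit:
step_arm --pt "-0.02 0 0" --pt "-0.02 0 0" --pt "0 0 0" --pt "0 0 0" --pt "0 0 0" --pt "0 0 0" --pt "0 0 0" --pt "0 0 0" --pt "0 0 0" --pt "0 0 0" --turn '[-0.6,-0.6,-0.6,-0.6,-0.6,-0.6,-0.6,-0.6,-0.6,0]'

```text
time: 17.2
ee_pos: [0.5113, -0.1747, 0.1501]
eef_rot: [0.183, 0.983, 0.0, 0.001]
ft_force: [0.6, 2.1, 6.1]
width: 0.0157
grip_force: 45.0
```

```bash
python3 tilt.py w7; python3 -c "
from h import *;s=read_state();print(s['torque'],s['joint_positions'])"
```

```text
17.2 [ 0.5113 -0.1747  0.1501] [0.596  2.1159 6.1283] 0.015719513759514702 1.5994938227412896
bar 1486 slope 0.022108108216196687 z over grasp pt 0.005661062769568741
flange 8373 slope 0.013045747918343144 z over grasp pt -0.02640171807264203
yaw -0.36804655999838154
[ 0.2341301  -0.70933326 -0.03049283] [-0.40588399  0.23263197  0.74624434  1.8165229  -0.17313612  1.15550242
  1.60120693]
```

Emit:
step_arm --pt "0 0 0" --pt "0 0 0" --pt "0 0 0" --pt "0 0 0" --pt "0 0 0" --pt "0 0 0" --pt "0 0 0" --pt "0 0 0" --pt "0 0 0" --pt "0 0 0" --turn '[-0.5,-0.5,-0.5,-0.5,-0.5,-0.5,-0.5,-0.5,-0.5,0]'

```text
time: 18.25
ee_pos: [0.5114, -0.175, 0.1501]
eef_rot: [0.438, 0.899, 0.0, 0.002]
ft_force: [1.2, 1.3, 4.9]
width: 0.0156
grip_force: 45.0
```

Emit:
step_arm --pt "0 0 0" --pt "0 0 0" --pt "0 0 0" --pt "0 0 0" --pt "0 0 0" --pt "0 0 0" --turn '[-0.3,-0.3,-0.3,-0.3,-0.2,0]'

```text
time: 18.85
ee_pos: [0.5113, -0.1751, 0.1501]
eef_rot: [0.512, 0.859, 0.0, 0.002]
ft_force: [1.6, 0.9, 5.7]
width: 0.0159
grip_force: 45.1
```

```bash
python3 tilt.py w8; python3 -c "
from h import *;s=read_state();print(s['torque'],s['joint_positions'])"
```

```text
18.85 [ 0.5113 -0.1751  0.1501] [1.631  0.9462 5.7439] 0.01592286095080761 0.9262737324801178
bar 1468 slope 0.014041315548691926 z over grasp pt 0.005438312221789017
flange 8341 slope 0.008398976441678007 z over grasp pt -0.02654052679851952
yaw -1.074036921048171
[-0.34231727 -0.60356744  0.33968647] [-0.49531337  0.25359734  0.85684774  1.81990494 -0.20883081  1.1584915
  0.92693356]
```

Emit:
step_arm --pt "0 0 0" --pt "0 0 0" --pt "0 0 0" --pt "0 0 0" --pt "0 0 0" --turn '[-0.2,-0.2,-0.2,0,0]'

```text
time: 19.4
ee_pos: [0.5104, -0.1754, 0.1501]
eef_rot: [0.542, 0.841, -0.0, 0.001]
ft_force: [-3.6, -0.1, 10.2]
width: 0.0162
grip_force: 46.1
```

```bash
python3 tilt.py w9; python3 -c "
from h import *;s=read_state();print(s['torque'],s['ft_force'])
c=snap('scene','s9')"
```

```text
19.4 [ 0.5104 -0.1754  0.1501] [-3.6323 -0.1029 10.2488] 0.016154912049039245 0.8598009838078349
bar 1479 slope 0.020055968018620085 z over grasp pt 0.005511397918184001
flange 8329 slope 0.007831098702817434 z over grasp pt -0.026570330091546066
yaw -1.1446661114269183
[-0.39745992  0.75070236  1.07350235] [-4.03449363 -0.82036898 10.3386207 ]
```

Emit:
step_arm --pt "0 0 0" --pt "0 0 0" --pt "0 0 0" --pt "0 0 0" --pt "0 0 0" --pt "0 0 0" --pt "0 0 0" --pt "0 0 0" --turn '[0,0,0,0,0,0,0,0]' --grip 0.5

```text
time: 20.3
ee_pos: [0.5099, -0.175, 0.1491]
eef_rot: [0.542, 0.84, 0.0, 0.0]
ft_force: [-0.3, -0.4, -0.2]
width: 0.0435
grip_force: 0.0
```

Emit:
step_arm --pt "0 0 0.3" --pt "0 0 0.6" --pt "0 0 0.8" --pt "0 0 0.8" --pt "0 0 0.8" --pt "0 0 0.8" --pt "0.8 0 0" --pt "0.8 0 0" --pt "0.8 0 0" --pt "0.8 0 0" --pt "0 0 0" --turn '[0,0,0,0,0,0,0,0,0,0,0]'

```text
time: 21.4
ee_pos: [0.5917, -0.1742, 0.2523]
eef_rot: [0.542, 0.841, -0.0, 0.001]
ft_force: [-0.3, 0.0, -0.7]
width: 0.0433
grip_force: 0.0
```

```bash
python3 - <<'E'
from h import *
np.set_printoptions(precision=4,suppress=True)
s=read_state(); print(s['time'],s['ee_pos'],s['ft_force'])
c=snap('wrist','wa'); t=snap('top','ta'); P=cloud(c).reshape(-1,3)
k=P[(np.hypot(P[:,0]-.51,P[:,1]+.175)<.06)]
f=k[(k[:,2]>.137)&(k[:,2]<.155)]; m=f.mean(0); n=np.linalg.svd(f-m,full_matrices=False)[2][2]; print('flange z',np.median(f[:,2]),n,len(f)); print(cv2.minEnclosingCircle((f[:,:2]*1000).astype(np.float32)))
b=k[(k[:,2]>.165)&(k[:,2]<.2)]; print('bar z',np.median(b[:,2]),b.mean(0)); ax=np.linalg.svd(b[:,:2]-b[:,:2].mean(0),full_matrices=False)[2][0]; print('bar yaw',np.arctan2(ax[1],ax[0]))
crop('ta',335,175,85,85,4,'a'); cv2.imwrite('pics/fin.png',np.hstack([cv2.resize(c['image'][:,:,::-1],(480,300)),cv2.resize(cv2.imread('pics/a.png'),(300,300))]))
E
```

```text
21.4 [ 0.5917 -0.1742  0.2523] [-0.2931  0.0064 -0.6681]
flange z 0.14291800740638344 [ 0.0022 -0.0013 -1.    ] 6481
((509.41839599609375, -174.2822265625), 41.993202209472656)
bar z 0.17461596848508065 [ 0.5101 -0.1726  0.1741]
bar yaw -1.095852661148615
```

View pics/fin.png

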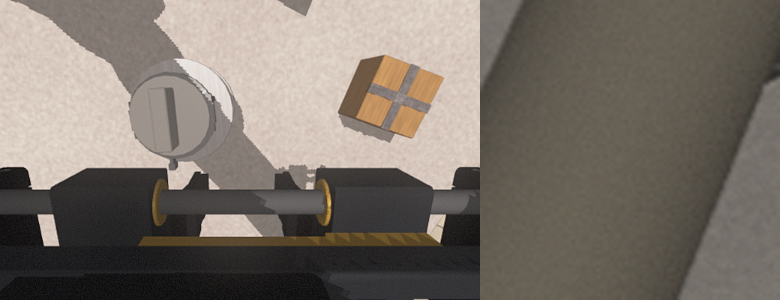

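The lid sits level on the collar, with the tab at (173,163). I'll check how far the tab moved before handing in.

```bash
python3 - <<'E'
from h import *
np.set_printoptions(precision=4,suppress=True)
for f in('w2','wa'):
    P=cloud(load(f)).reshape(-1,3); d=P[:,:2]-[.5101,-.1751]; r=np.hypot(*d.T); a=np.arctan2(d[:,1],d[:,0])
    m=(r>.052)&(r<.068)&(P[:,2]>.108)&(P[:,2]<.14); print(f,m.sum(),a[m].mean() if m.sum() else 0,P[m].mean(0),np.percentile(a[m],[5,95]))
E
```

```text
w2 137 -0.8396953526617804 [ 0.5494 -0.2189  0.1218] [-0.8967 -0.7793]
wa 150 -1.241633141997913 [ 0.5289 -0.2301  0.1204] [-1.3088 -1.1891]
```

The tab has moved 0.40 rad, which is fully home, and the robot is clear of everything. Handing in.

```bash
python3 -c "
from bench import *
print(close_job())"
```

```text
the job is handed in; nothing more can be done
None
```

The bar lid is locked home on the drum: it sits level, its flange about 2–3 mm above the collar, and it pushed the indicator tab about 0.40 rad. I let go, cleared the arm and handed the job in at about 21 s; the hand-in returned no verdict, and I did not re-measure the other lids, box and scoop.

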